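Load the plate sealer and give its two-hand start

TASK

With the fingertips, push the well plate along its rails until it is fully home against the stop under the sealer's hood; do not lift it. Then press the two green start buttons on the pod together, one fingertip on each, hold both fully down for three seconds, and let them go. Never press one green button without the other, do not press the red stop button, and leave the other things on the bench where they are.

Things in the scene. Friction and masses are not known exactly. Their poses are not given: they have to be found in the camera images.
- sealer: bench-top plate sealer, bolted down: grey base (x = -94 to +74 mm, 122 mm wide) whose top is a blue loading deck 20 mm above the bench, and a white hood 80 mm high over its rear half (x = -10 to +74 mm). Origin on the bench; its -x is the front, the open end of the deck, towards the robot; z up
- sealer_stop (a point): foot of the stop wall on the deck, inside the tunnel (20 mm high) under the hood, at x = +40, y = 0, z = 20 mm of the sealer. Two guide rails 8 mm high, inner faces at y = +-44.5 mm, run along the deck from x = -90 mm into the tunnel
- well_plate: loose clear well plate, 58 mm (its x) x 84 mm (its y), 8 to 10 mm high, about 30 g, on the sealer's deck between the rails with 2.5 mm play a side. Origin: centre of its underside. It slides towards the sealer's +x; home against the stop its origin is at x = +11 mm of the sealer, and its last 8 mm still show in front of the hood
- pod: two-hand start pod, bolted down: grey box 92 x 128 mm, black top 38 mm above the bench, with two green start buttons side by side 60 mm apart (centre to centre) and a small red stop button nearer the front. Origin on the bench under its centre; -x is its front, the green buttons are spaced along its y, z up
- start_left (a joint): travel of the left (+y) green start button: 0 up, 0.008 m fully pressed (cap flush with its black bezel); springs back up by itself; about 1.5 N to start it, 5 N to press it fully
- start_left_top (a point): centre of the top of the left (+y) green button cap, 26 mm across, at x = +16, y = +30 mm of the pod, 58 mm above the bench when up, 50 mm when fully pressed; it stands in a black bezel 42 mm across, 50 mm high
- start_right (a joint): travel of the right (-y) green start button: 0 up, 0.008 m fully pressed (cap flush with its black bezel); springs back up by itself; about 1.5 N to start it, 5 N to press it fully
- start_right_top (a point): centre of the top of the right (-y) green button cap, 26 mm across, at x = +16, y = -30 mm of the pod, 58 mm above the bench when up, 50 mm when fully pressed; it stands in a black bezel 42 mm across, 50 mm high
- stop_button (a joint): travel of the red stop button: 0 up, 0.005 m fully pressed. Leave it alone
- stop_button_top (a point): centre of the top of the red stop button cap, 18 mm across, in a yellow bezel 34 mm across, at x = -28, y = 0 mm of the pod, 55 mm above the bench
- petri_0: bystander: round clear petri dish with lid, 66 mm across, 16 mm high, lying flat; origin at the centre of its underside
- falcon_1: bystander: standing clear centrifuge tube with orange cap, 34 mm across, 114 mm high; origin at the centre of its underside
- marker_0: bystander: white marker pen with black cap lying on the bench, 134 mm long, 12 mm thick, long axis along its y; origin at the centre of its underside
- microtube_d: bystander: small microtube with pink cone lying on the bench, 14x41x17 mm; origin at the centre of its underside
- vial_1: bystander: small standing glass vial with a light cap, 25 mm across, 50 mm high; origin at the centre of its underside
- timer: bystander: white countdown timer standing on the bench, 41x70x56 mm; origin at the centre of its underside
Not all that is in view belongs to the job. What is meant by the well_plate is not black, and is the larger of those in its own colour.

How it is judged:
On the way, in this order (a step that is already met when the one before it is completed fails the run):
1. the well plate is pushed home against the stop (x of well_plate in the frame of sealer above 0.008 m and z of well_plate in the frame of sealer below 0.024 m and angle between well_plate's own z axis and vertical below 0.1 rad and y of well_plate in the frame of sealer between -0.008 and 0.008 m and value of joint each of start_left, start_right below 0.0015 m), for 0.2 s.
2. both green buttons are held down together by the fingers (x of well_plate in the frame of sealer above 0.008 m and value of joint each of start_left, start_right above 0.0055 m and contact force between pod and the fingers above 6 N), for 2.5 s.
At the end, for the whole second after the job is handed in: The well plate lies flat on the deck, home within 3 mm of the stop and at rest, and all three buttons are up again (within 1.5 mm), after both green buttons were held at least 5.5 mm down together for 2.5 s (all of step 1 and value of joint stop_button below 0.0015 m and linear speed of well_plate below 0.01 m/s); the robot touches nothing.
It fails at once if the well plate is lifted or tipped (height (world z) of well_plate above 0.03 m or angle between well_plate's own z axis and vertical above 0.3 rad).
It fails at once if one green button is pressed without the other ((value of joint start_left above 0.005 m and value of joint start_right below 0.0015 m) or (value of joint start_right above 0.005 m and value of joint start_left below 0.0015 m)).
It fails at once if the start buttons are pressed while the plate is not home (value of joint each of start_left, start_right above 0.004 m and x of well_plate in the frame of sealer below 0.008 m).
It fails at once if the red stop button is pressed (value of joint stop_button above 0.0015 m).
It fails at once if a bystander is moved more than 15 mm (distance of any of petri_0, falcon_1, marker_0, microtube_d, vial_1, timer from where it was at the start of the episode above 0.015 m).
It also fails if it takes over 51 s, if anything falls off the work surface, if the arm or the gripper's body presses on something with over 40 N, if the wrist force passes 120 N, or if a joint passes its speed limit or range.

ROBOT

A 6-joint arm with a two-finger parallel gripper is mounted at the origin on a cart in front of the work surface, level with it; the furniture and walls round the work are solid. World frame = base frame: x ahead of the robot, y to its left, z up, the work surface at z = 0. Lengths are in m, angles in rad, forces in N, time in s.
With the tool pointing down it reaches from about 0.35 to 0.85 m from the base axis. Payload 8.1 kg.
Tool frame: the origin (TCP) lies on the centre line of the jaws, within the pads' length; the fingertips stand 17 mm ahead of it and the grasp point (between the pads) lies 2 mm behind it; z points along the fingers, y is the line along which they close (so a half turn about z gives the same grasp; the last joint's range is limited). The gripper opens to 93 mm and grips with 3 to 60 N. Pads are 15 mm wide; open, the fingers measure 128 mm over their backs; the gripper's body (75 mm by 188 mm) begins 65 mm behind the grasp point.
Start: joints at [-1.252, 0.13, 1.488, -0, 1.523, -0.085], TCP at [0.236, -0.552, 0.213] pointing down, gripper open.
Joint ranges: [-2.96, 2.96], [-0.89, 2.26], [0.02, 2.5], [-1.34, 4.48], [0, 2.73], [-2.66, 2.66]. Speed limits (rad/s): [2.39, 2.39, 2.79, 3.14, 3.14, 3.14].

INTERFACE

Orientations are given as a rotation vector (axis times angle).
In Python, from plant import status, eyes, robot gives the robot as it stands. The module is installed in compiled form; this text tells all that it offers.
- The arm moves only by the tool servo_tool, never from a script. Its argument "plan" is text: rows parted by semicolons, each of 4 numbers parted by spaces: the shift along the tool's x, y, z in m, then the turn about the tool's z in degrees. A call has 1 to 12 rows; each row is the pose to reach, as a shift and turn from the pose commanded when the call began, along the tool's axes at that moment; what a row does not reach only later rows make up. A row lasts 1/12 s, in which the tool goes at most 41.7 mm and 7.16 degrees, less where a joint would pass 70% of its speed; a pose out of reach is approached as far as the arm can. A call with a gripper value outside its range is refused whole. "grip" is the closure, from -1 (fully open) to 1 (shut), set as the call begins (left out, the last holds). The fingers move at their own pace and stop on an object; "grip_force" is the grip in N (left out, the last holds). Time passes only in rows, so rows that repeat a pose let the fingers close. It gives the time, the measured TCP pose, the force, the opening and the grip force at its end, in the units of the state.
- status.read_state(): the state, without advancing time (a new reading comes with each control period).
- eyes.read_camera(name): name is "scene" or "top"; returns a dict with "image" (420x560x3 uint8, blue, green, red), "fovy" (degrees; the focal length in pixels is half the picture's height over the tangent of half this angle, whatever the lens; pixels are square), "cx", "cy" (the principal point, pixels), "k1" (the pictures are not rectified: a ray, as slopes to the right and down, at radius r is drawn at 1 + k1 r^2 times it, then the intrinsics apply), "world_from_camera" (4x4, takes a point from camera to world coordinates). Camera axes: x right, y down, z forward; pixel columns grow to the right and rows downward; lengths in m; the calibration is good to about 2 mm. A picture is of the moment at which its call begins. There is no depth.
- robot.close_job(): hands the job in; it is judged then, once.
The state is a dict: "t": time; "q": joint angles; "dq": joint speeds; "joint_torque": joint torques, N m; "tool_pos": TCP position; "orientation": TCP orientation; "force": force on the tool from outside, world axes, zero at the start; "wrist_torque": the same for the moment, N m; "opening": finger opening in m; "gripper_force": force on a finger pad.
Only numpy, scipy, OpenCV 4.12 (cv2) and the standard library are available. Lean on these libraries where they do the work, as an engineer would, in place of code of your own. Each camera call takes 0.05 s, during which the arm holds its last target. There are 200 camera calls.

## Working session

There is one attempt and no reset: what is moved stays moved. The work goes in short steps, Python scripts to look and compute and a tool call to move; the robot and the scene stay as the last step left them, time stands still between calls to the robot, and variables do not carry over. Pictures are saved under pics/ and viewed, at most 10 in all, crops included, and the job is handed in when it is done.

Besides the shell and the picture viewer there is one more tool, called by a JSON object that holds its "fn" and its "kwargs". servo_tool: Moves the arm, as the interface text tells. Its arguments: {"type":"object","properties":{"plan":{"type":"string"},"grip":{"type":"number"},"grip_force":{"type":"number"}},"required":["plan"]}

```bash
mkdir -p pics; cat > h.py <<'E'
import numpy as np, cv2
from plant import status, eyes, robot
def K(c):
    h=c["image"].shape[0]; f=h/2/np.tan(np.radians(c["fovy"])/2)
    return np.array([[f,0,c["cx"]],[0,f,c["cy"]],[0,0,1.]]), np.array([c["k1"],0,0,0,0.])
def snap(n,f=None):
    c=eyes.read_camera(n)
    if f: cv2.imwrite("pics/"+f,c["image"])
    return c
def ray(c,uv):
    k,d=K(c); p=cv2.undistortPoints(np.array([[uv]],float),k,d)[0,0]
    T=np.array(c["world_from_camera"]); return T[:3,3],T[:3,:3]@np.array([p[0],p[1],1])
def at(c,uv,z):
    o,v=ray(c,uv); return o+v*(z-o[2])/v[2]
def tri(c1,u1,c2,u2):
    A=[];b=[]
    for c,u in((c1,u1),(c2,u2)):
        o,v=ray(c,u); v=v/np.linalg.norm(v); P=np.eye(3)-np.outer(v,v); A.append(P);b.append(P@o)
    return np.linalg.lstsq(np.vstack(A),np.hstack(b),rcond=None)[0]
def proj(c,X):
    k,d=K(c); T=np.linalg.inv(np.array(c["world_from_camera"]))
    return cv2.projectPoints(np.array(X,float).reshape(-1,1,3),cv2.Rodrigues(T[:3,:3])[0],T[:3,3],k,d)[0][:,0]
E
python3 - <<'E'
from h import *
import pickle
d={n:snap(n,n+"0.png") for n in("scene","top")}
pickle.dump(d,open("c0.pkl","wb"))
for n in d: print(n,{k:v for k,v in d[n].items() if k!="image"})
s=status.read_state();print(s)
E
```

```text
scene {'fovy': 56.076386989572946, 'cx': 281.81100958371997, 'cy': 213.22133440834955, 'k1': -0.11238368166142673, 'world_from_camera': array([[-0.78278972, -0.26760327,  0.56180845, -0.09276531],
       [-0.62213072,  0.3163536 , -0.71615206,  0.82203013],
       [ 0.0139145 , -0.91011477, -0.41412256,  0.53837076],
       [ 0.        ,  0.        ,  0.        ,  1.        ]])}
top {'fovy': 51.73469093369164, 'cx': 270.6537164657074, 'cy': 207.10560115156207, 'k1': -0.03472366232121174, 'world_from_camera': array([[-0.01958121, -0.98926853,  0.1447907 ,  0.35556963],
       [-0.99969737,  0.01721574, -0.01757219,  0.02135063],
       [ 0.01489094, -0.14509097, -0.98930626,  1.08532154],
       [ 0.        ,  0.        ,  0.        ,  1.        ]])}
{'t': 0.1, 'q': array([-1.25237097e+00,  1.31071420e-01,  1.48916247e+00,  2.98232129e-05,
        1.52299348e+00, -8.53605423e-02]), 'dq': array([ 0.0003813 , -0.00216108, -0.00336422, -0.00101159,  0.00011931,
        0.00066688]), 'joint_torque': array([ 8.90547417e-04, -5.61343825e+01, -4.93094265e+01,  7.69788120e-02,
        2.91229854e-02, -9.98602809e-05]), 'tool_pos': array([ 0.23563234, -0.5512338 ,  0.21160519]), 'orientation': array([-3.07618939e+00, -6.29636817e-01,  2.51951551e-04]), 'force': array([-0.15429187, -0.08361881, -0.41275674]), 'wrist_torque': array([-0.0054179 ,  0.00901924, -0.05002159]), 'gripper_force': 0.0, 'opening': 0.09310734524342036}
```

View pics/scene0.png

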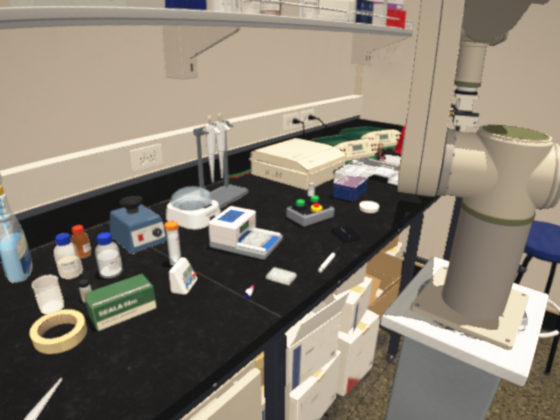

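View pics/top0.png

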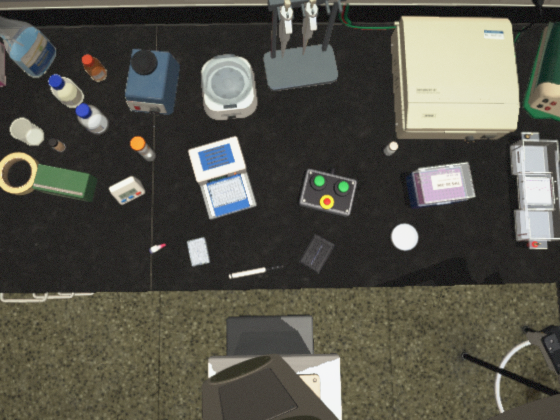

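```bash
python3 - <<'E'
from h import *
import pickle
d=pickle.load(open("c0.pkl","rb"))
t=d["top"]["image"];s=d["scene"]["image"]
f=lambda i,x,y,w,h,k:cv2.resize(i[y:y+h,x:x+w],None,fx=k,fy=k,interpolation=cv2.INTER_CUBIC)
a=f(t,175,130,130,140,4)[:, :]
cv2.imwrite("pics/c1.png",a)
b=np.vstack([f(s,200,180,150,110,5)]);cv2.imwrite("pics/c2.png",b)
cv2.imwrite("pics/c3.png",f(t,290,160,80,60,8))
E
```

```text
(no output)
```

View pics/c1.png

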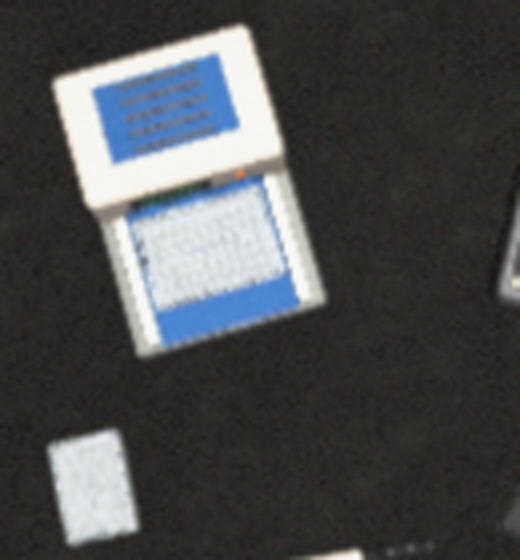

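View pics/c2.png

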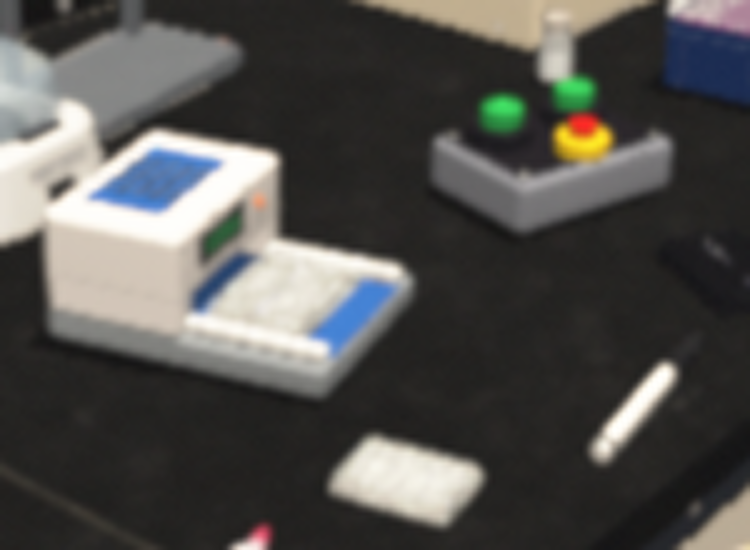

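View pics/c3.png

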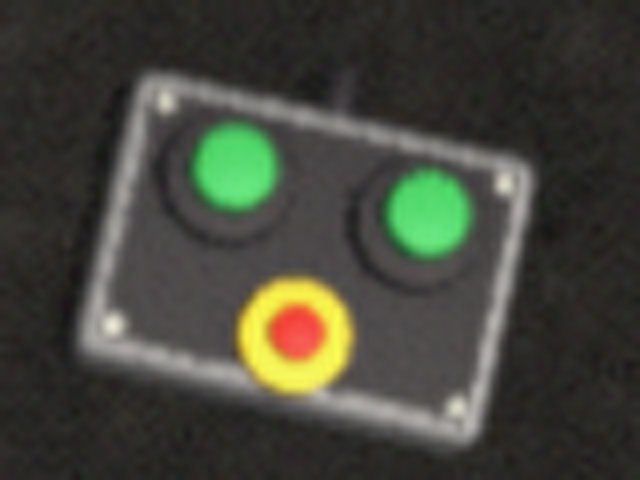

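```bash
cat > fit.py <<'E'
from h import *
import pickle
from scipy.optimize import least_squares
d=pickle.load(open("c0.pkl","rb"));T,S=d["top"],d["scene"]
g=lambda o,k:lambda x,y:np.array([o[0]+(x+.5)/k-.5,o[1]+(y+.5)/k-.5])
a,b,p=g((175,130),4),g((200,180),5),g((290,160),8)
for n,u,v in (("hoodFL",a(92,208),b(178,243)),("hoodFR",a(286,158),b(278,155)),("hoodRR",a(245,27),b(158,130)),("hoodRL",a(52,80),b(48,210)),
 ("deckFL",a(138,350),b(322,375)),("deckFR",a(326,300),b(412,275)),("plateFL",a(157,310),b(308,338)),("plateFR",a(287,273),b(358,275)),
 ("btnL",p(236,166),b(503,106)),("btnR",p(429,212),b(575,87)),("stop",p(297,332),b(583,124))):
    print(n,tri(T,u,S,v).round(4))
def fit(pts,x0):
    def r(q):
        c,s=np.cos(q[2]),np.sin(q[2]);e=[]
        for X,u,v in pts:
            W=[q[0]+c*X[0]-s*X[1],q[1]+s*X[0]+c*X[1],X[2]]
            if u is not None:e.append(proj(T,W)[0]-u)
            if v is not None:e.append(proj(S,W)[0]-v)
        return np.ravel(e)
    o=least_squares(r,x0,loss="soft_l1");print(o.x.round(4),np.degrees(o.x[2]).round(2));print(r(o.x).reshape(-1,2).round(1).tolist());return o.x
for H in(.08,.1):
  q=fit([((-.01,.061,H),a(92,208),b(178,243)),((-.01,-.061,H),a(286,158),b(278,155)),((.074,-.061,H),a(245,27),b(158,130)),((.074,.061,H),a(52,80),b(48,210)),
   ((-.094,.061,.02),a(138,350),b(322,375)),((-.094,-.061,.02),a(326,300),b(412,275))],[.5,.12,.2])
  for n,u in(("FL",a(157,310)),("FR",a(287,273))):
    w=at(T,u,.029)[:2]-q[:2];c,s=np.cos(q[2]),np.sin(q[2]);print("plate",n,c*w[0]+s*w[1],-s*w[0]+c*w[1])
fit([((.016,.03,.058),p(236,166),b(503,106)),((.016,-.03,.058),p(429,212),b(575,87)),((-.028,0,.055),p(297,332),b(583,124)),
 ((.046,.064,.038),p(148,80),None),((.046,-.064,.038),p(528,165),None),((-.046,.064,.038),p(85,340),None),((-.046,-.064,.038),p(472,430),None)],[.5,-.1,-.2])
E
python3 fit.py
```

```text
hoodFL [0.5675 0.1756 0.0766]
hoodFR [0.5973 0.0615 0.0787]
hoodRR [0.6755 0.0835 0.0803]
hoodRL [0.644  0.1984 0.0807]
deckFL [0.4885 0.1548 0.018 ]
deckFR [0.519  0.0388 0.0194]
plateFL [0.5112 0.1414 0.0262]
plateFR [0.5368 0.0634 0.023 ]
btnL [ 0.5692 -0.115   0.0609]
btnR [ 0.5541 -0.1733  0.0598]
stop [ 0.5191 -0.1319  0.0569]
[0.5912 0.1216 0.2661] 15.24
[[-1.2, 0.4], [-0.0, -0.6], [-0.1, -1.1], [1.1, -0.4], [0.6, -1.1], [-0.6, -0.3], [-0.3, -0.6], [-1.4, 0.0], [-0.2, 1.8], [0.5, -0.1], [0.2, 0.7], [1.1, 0.0]]
plate FL -0.07046016361706399 0.04074927830243876
plate FR -0.07060915528185024 -0.042370330073043694
[0.5881 0.1216 0.2678] 15.35
[[-2.6, 0.1], [0.6, -7.2], [-0.4, -1.9], [1.8, -6.6], [0.0, -2.5], [-0.1, -6.4], [-1.8, -1.7], [-1.1, -6.4], [-0.2, 3.1], [1.5, 0.3], [0.2, 1.9], [1.9, 0.3]]
plate FL -0.06735324042174778 0.04002402113795146
plate FR -0.06765112641075169 -0.0430951869847641
[ 0.5466 -0.1403 -0.2658] -15.23
[[-0.0, -0.1], [-0.0, 0.8], [-0.1, 0.1], [0.0, 0.5], [0.1, -0.3], [0.3, 0.5], [-0.6, -2.5], [2.0, -0.7], [-1.4, 0.5], [1.0, 1.9]]
```

Candidates for the well plate in the top view are:
- the clear one on the deck at (228,192), about 83 mm wide
- the smaller clear one on the bench at (198,252)
- the black item at (317,253)

The one meant is the plate on the deck: it isn't black, it's the larger of the two clear ones, and the enlarged crop shows it between the rails. The pod buttons are at about (319,181), (343,186) and red (327,201).

Now I'll move over the deck.

{"fn": "servo_tool", "kwargs": {"plan": "0.007 -0.007 0 0; 0.021 -0.021 0 0; 0.042 -0.041 0 0.5; 0.063 -0.062 0 1; 0.084 -0.083 0 2; 0.105 -0.103 0 3; 0.126 -0.124 0 4; 0.147 -0.145 0 5; 0.168 -0.165 0 6; 0.189 -0.186 0 7; 0.21 -0.207 0 7.9; 0.231 -0.228 0 7.9", "grip": 0.355}}

```text
t: 1.1
tool_pos: [0.3587, -0.2493, 0.2122]
orientation: [-3.114, -0.415, -0.0]
force: [1.1, 0.2, -0.0]
opening: 0.0298
gripper_force: 0.0
```

```bash
cat > go.py <<'E'
import sys
from h import *
from scipy.spatial.transform import Rotation as R
def go(x,y,z,yaw):
    s=status.read_state(); M=R.from_rotvec(s["orientation"]).as_matrix()
    d=M.T@(np.array([x,y,z])-s["tool_pos"]); a=np.degrees(np.arctan2(M[1,0],M[0,0]))
    print("t",round(s["t"],2),"pos",s["tool_pos"].round(4),"yaw",a.round(2),"Mz",M[:,2].round(4),"F",s["force"].round(1),"open",round(s["opening"],4),"q",s["q"].round(2));print("delta",d.round(4),"turn",round(a-yaw,2))
if __name__=="__main__": go(*map(float,sys.argv[1:]))
E
python3 go.py .5022 .0974 .21 15.24
```

```text
t 1.1 pos [ 0.3587 -0.2493  0.2122] yaw 15.17 Mz [-0.e+00  2.e-04 -1.e+00] F [ 1.1  0.2 -0. ] open 0.0298 q [-0.73 -0.33  1.92  0.    1.55  0.58]
delta [ 0.2293 -0.297   0.0023] turn -0.07
```

{"fn": "servo_tool", "kwargs": {"plan": "0.02 -0.026 0 0; 0.042 -0.054 0 0; 0.064 -0.083 0 0; 0.086 -0.111 0 0; 0.108 -0.14 0 0; 0.13 -0.168 0 0; 0.152 -0.197 0 0; 0.174 -0.225 0 0; 0.195 -0.253 0 0; 0.212 -0.275 0 0; 0.223 -0.29 0 0; 0.229 -0.297 0 0"}}

```text
t: 2.1
tool_pos: [0.5012, 0.0982, 0.2121]
orientation: [-3.113, -0.42, 0.001]
force: [-0.0, -0.7, -0.4]
opening: 0.0301
gripper_force: 0.0
```

```bash
python3 go.py .5022 .0974 .045 15.24
```

```text
t 2.1 pos [0.5012 0.0982 0.2121] yaw 15.38 Mz [-7.e-04  6.e-04 -1.e+00] F [-0.  -0.7 -0.4] open 0.0301 q [ 0.09 -0.11  1.73  0.    1.52  1.39]
delta [0.0008 0.0011 0.1671] turn 0.14
```

{"fn": "servo_tool", "kwargs": {"plan": "0 0 0.01 0; 0 0 0.03 0; 0 0 0.055 0; 0 0 0.08 0; 0 0 0.105 0; 0 0 0.13 0; 0 0 0.145 0; 0 0.0005 0.152 0; 0 0.0005 0.152 0; 0 0.0005 0.152 0"}}

```text
t: 2.93
tool_pos: [0.5014, 0.0942, 0.0607]
orientation: [3.114, 0.415, -0.0]
force: [-0.2, -0.2, 0.3]
opening: 0.0303
gripper_force: 0.0
```

```bash
python3 go.py .5022 .0974 .041 15.24; python3 - <<'E'
from h import *
c=snap("scene");t=snap("top")
f=lambda i,x,y,w,h,k:cv2.resize(i[y:y+h,x:x+w],None,fx=k,fy=k,interpolation=cv2.INTER_CUBIC)
cv2.imwrite("pics/v1.png",np.hstack([f(c["image"],190,180,100,100,4),f(t["image"],175,130,100,100,4)]))
E
```

```text
t 2.93 pos [0.5014 0.0942 0.0607] yaw 15.19 Mz [-3.e-04 -2.e-04 -1.e+00] F [-0.2 -0.2  0.3] open 0.0303 q [ 0.09  0.02  1.89 -0.    1.23  1.39]
delta [ 0.0016 -0.0029  0.0197] turn -0.05
```

View pics/v1.png

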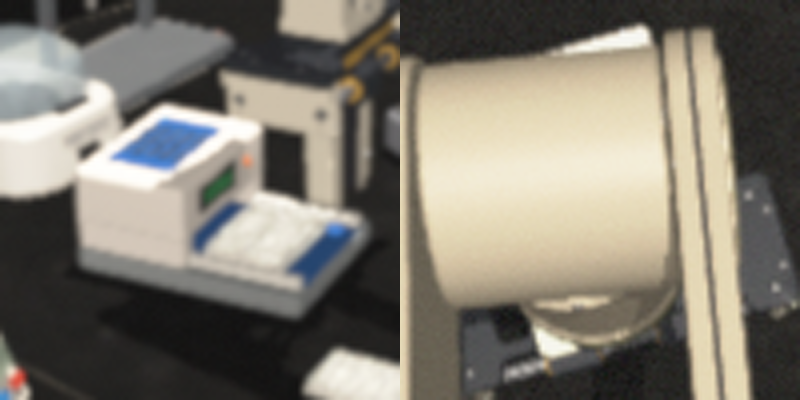

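```bash
python3 - <<'E'
from h import *
c=snap("scene")
p=np.array([.5014,.0942,.0437]);ux=np.array([.965,.262,0]);uy=np.array([-.262,.965,0])
X=[p+uy*a+ux*b for a in(.0325,.015,-.015,-.0325) for b in(-.0075,.0075)]
u=proj(c,X);print(((u-[190,180]+.5)*4-.5).round(0).tolist())
E
```

```text
[[330.0, 248.0], [309.0, 244.0], [341.0, 237.0], [321.0, 232.0], [359.0, 218.0], [339.0, 214.0], [370.0, 207.0], [350.0, 203.0]]
```

```bash
python3 - <<'E'
from h import *
c=snap("scene")["image"]
cv2.imwrite("pics/v2.png",cv2.resize(c[180:260,235:305],None,fx=7,fy=7,interpolation=cv2.INTER_CUBIC))
E
```

```text
(no output)
```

View pics/v2.png

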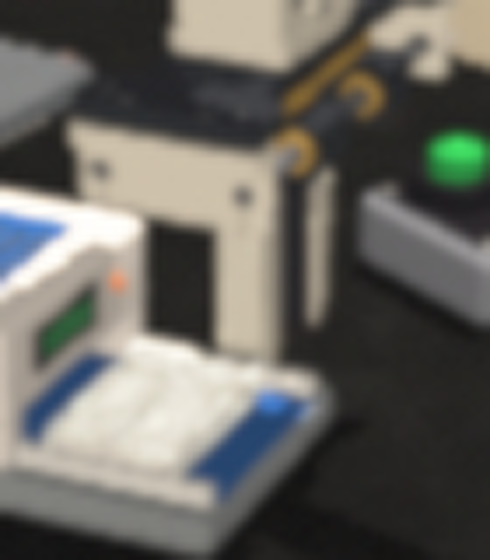

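```bash
python3 - <<'E'
from h import *
c=snap("scene");t=snap("top","topfull.png")
for z in (.02,.0437,.07): print(z,at(c,(270.7,231),z).round(4),at(c,(280.4,226.4),z).round(4))
p=np.array([.5014,.0942,0]);ux=np.array([.965,.262,0]);uy=np.array([-.262,.965,0])
X=[p+uy*a+ux*b+[0,0,h] for h in(.13,.2) for a,b in((.094,-.0375),(.094,.0375),(-.094,.0375),(-.094,-.0375))]
u=proj(t,X);print(u.round(1).tolist())
v=proj(c,X);print("scene",v.round(1).tolist())
im=c["image"].copy();it=t["image"].copy()
for i,w in((im,v),(it,u)):
    for q in(w[:4],w[4:]): cv2.polylines(i,[np.round(q*16).astype(np.int32)],True,(0,0,255),1,cv2.LINE_AA,4)
cv2.imwrite("pics/v3.png",np.hstack([cv2.resize(im[120:270,210:340],None,fx=3,fy=3),cv2.resize(it[130:280,160:290],None,fx=3,fy=3)]))
E
```

```text
0.02 [0.5579 0.0433 0.02  ] [0.5551 0.002  0.02  ]
0.0437 [0.5281 0.0789 0.0437] [0.5255 0.0395 0.0437]
0.07 [0.4951 0.1184 0.07  ] [0.4926 0.0811 0.07  ]
[[193.8, 233.0], [185.2, 200.8], [266.1, 177.8], [275.5, 209.5], [188.3, 230.1], [179.1, 195.4], [266.3, 170.7], [276.4, 204.8]]
scene [[273.1, 223.5], [245.0, 217.8], [276.4, 192.2], [301.2, 196.5], [273.2, 196.0], [244.3, 190.9], [276.6, 168.6], [302.1, 172.4]]
```

View pics/v3.png

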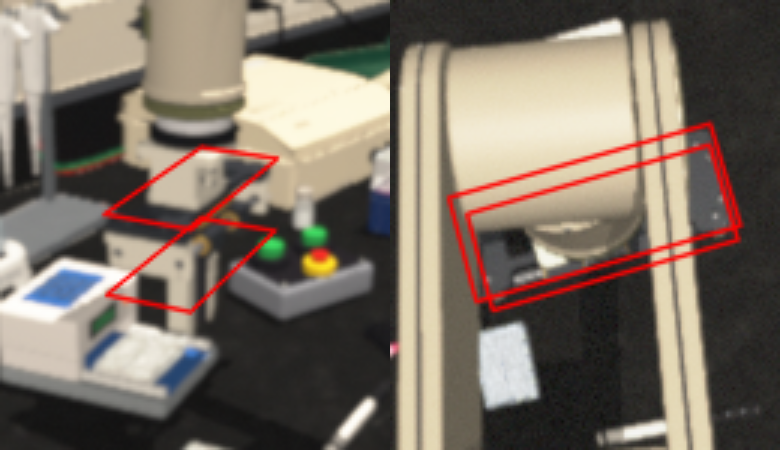

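{"fn": "servo_tool", "kwargs": {"plan": "0 -0.001 0.004 0; 0.001 -0.002 0.008 0; 0.001 -0.003 0.012 0; 0.001 -0.003 0.016 0; 0.001 -0.003 0.018 0; 0.001 -0.003 0.018 0; 0.001 -0.003 0.018 0"}}

```text
t: 3.82
tool_pos: [0.5015, 0.0981, 0.0422]
orientation: [-3.114, -0.417, 0.001]
force: [-0.5, 0.3, 0.3]
opening: 0.0299
gripper_force: 0.0
```

```bash
python3 go.py .5022 .0974 .041 15.24; python3 - <<'E'
from h import *
s=status.read_state();p=s["tool_pos"]
c=snap("scene");im=c["image"].copy()
ux=np.array([.965,.262,0]);uy=np.array([-.262,.965,0])
k=5;x0,y0=225,175
big=cv2.resize(im[y0:265,x0:315],None,fx=8,fy=6.5*8/6.5,interpolation=cv2.INTER_CUBIC)
def dr(X,col):
    q=(proj(c,X)-[x0,y0]+.5)*8-.5
    cv2.polylines(big,[np.round(q*16).astype(np.int32)],True,col,1,cv2.LINE_AA,4)
for a0 in(.015,-.0325):
    for h,col in((-.017,(0,0,255)),(.03,(0,255,255))):
        dr([p+uy*a+ux*b+[0,0,h] for a,b in((a0,-.0075),(a0,.0075),(a0+.0175,.0075),(a0+.0175,-.0075))],col)
cv2.imwrite("pics/v4.png",big[:600,:800])
E
```

```text
t 3.82 pos [0.5015 0.0981 0.0422] yaw 15.24 Mz [-7.e-04 -0.e+00 -1.e+00] F [-0.5  0.3  0.3] open 0.0299 q [0.09 0.05 1.9  0.   1.19 1.4 ]
delta [0.0005 0.0008 0.0012] turn -0.0
```

View pics/v4.png

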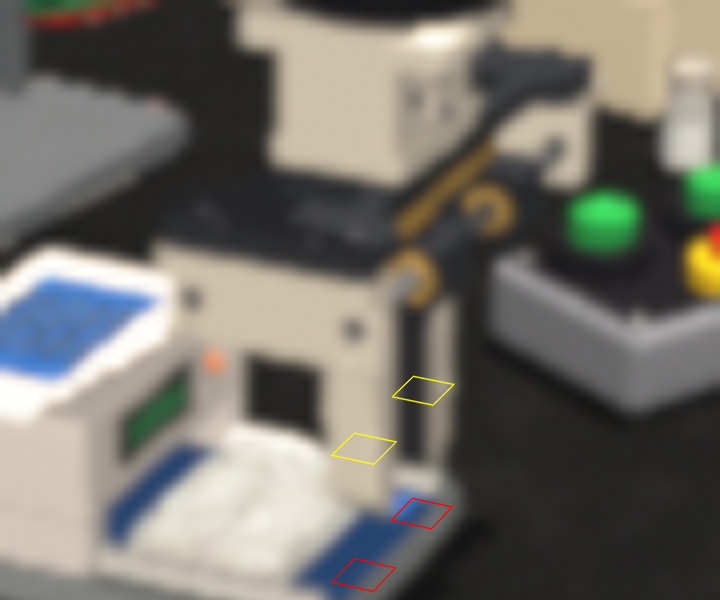

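{"fn": "servo_tool", "kwargs": {"plan": "0 0 0.002 0; 0 0 0.004 0; 0 0 0.004 0"}}

```text
t: 4.12
tool_pos: [0.5016, 0.0981, 0.0382]
orientation: [-3.114, -0.416, 0.001]
force: [0.0, 1.0, 0.1]
opening: 0.03
gripper_force: 0.0
```

{"fn": "servo_tool", "kwargs": {"plan": "0 0 0.001 0; 0 0 0.002 0; 0 0 0.003 0; 0 0 0.003 0"}}

```text
t: 4.45
tool_pos: [0.5016, 0.098, 0.0353]
orientation: [3.114, 0.416, -0.001]
force: [-0.8, 0.4, 1.0]
opening: 0.0299
gripper_force: 0.0
```

{"fn": "servo_tool", "kwargs": {"plan": "0 0 0.001 0; 0 0 0.002 0; 0 0 0.002 0"}}

```text
t: 4.7
tool_pos: [0.5017, 0.0981, 0.0333]
orientation: [3.114, 0.416, -0.0]
force: [0.2, 0.5, 0.6]
opening: 0.0299
gripper_force: 0.0
```

{"fn": "servo_tool", "kwargs": {"plan": "0 0 0.001 0; 0 0 0.002 0; 0 0 0.002 0"}}

```text
t: 4.95
tool_pos: [0.5017, 0.0981, 0.0313]
orientation: [-3.114, -0.416, 0.001]
force: [-0.4, -0.2, -0.2]
opening: 0.0297
gripper_force: 0.0
```

{"fn": "servo_tool", "kwargs": {"plan": "0 0 0.002 0; 0 0 0.004 0; 0 0 0.006 0; 0 0 0.006 0"}}

```text
t: 5.28
tool_pos: [0.5014, 0.0981, 0.0249]
orientation: [-3.114, -0.416, 0.001]
force: [-0.4, 0.0, 0.4]
opening: 0.0298
gripper_force: 0.0
```

{"fn": "servo_tool", "kwargs": {"plan": "0 0 0.001 0; 0 0 0.002 0; 0 0 0.003 0; 0 0 0.003 0"}}

```text
t: 5.62
tool_pos: [0.5017, 0.0981, 0.0223]
orientation: [-3.114, -0.416, 0.001]
force: [-0.3, 0.5, -0.5]
opening: 0.0299
gripper_force: 0.0
```

{"fn": "servo_tool", "kwargs": {"plan": "0 0 0.001 0; 0 0 0.002 0; 0 0 0.002 0"}}

```text
t: 5.87
tool_pos: [0.5017, 0.0981, 0.0203]
orientation: [3.114, 0.417, -0.0]
force: [-0.5, -0.0, -0.1]
opening: 0.0297
gripper_force: 0.0
```

{"fn": "servo_tool", "kwargs": {"plan": "0 0 0.001 0; 0 0 0.002 0; 0 0 0.002 0"}}

```text
t: 6.12
tool_pos: [0.5017, 0.0981, 0.0183]
orientation: [-3.114, -0.416, 0.001]
force: [0.4, -0.2, -0.7]
opening: 0.0297
gripper_force: 0.0
```

{"fn": "servo_tool", "kwargs": {"plan": "0 0 0.001 0; 0 0 0.001 0; 0 0 0.001 0"}}

```text
t: 6.37
tool_pos: [0.5017, 0.0981, 0.0175]
orientation: [-3.114, -0.417, 0.0]
force: [-0.4, 0.1, -0.5]
opening: 0.0299
gripper_force: 0.0
```

{"fn": "servo_tool", "kwargs": {"plan": "0 0 0.001 0; 0 0 0.001 0; 0 0 0.001 0"}}

```text
t: 6.62
tool_pos: [0.5018, 0.0981, 0.0165]
orientation: [-3.114, -0.416, 0.0]
force: [-0.3, -0.6, -0.3]
opening: 0.0299
gripper_force: 0.0
```

{"fn": "servo_tool", "kwargs": {"plan": "0 0 0.001 0; 0 0 0.001 0; 0 0 0.001 0"}}

```text
t: 6.87
tool_pos: [0.5018, 0.0981, 0.0155]
orientation: [-3.114, -0.416, 0.0]
force: [0.4, -0.4, 0.4]
opening: 0.03
gripper_force: 0.0
```

{"fn": "servo_tool", "kwargs": {"plan": "0 0 0.001 0; 0 0 0.001 0; 0 0 0.001 0"}}

```text
t: 7.12
tool_pos: [0.5018, 0.0981, 0.0145]
orientation: [-3.114, -0.416, 0.0]
force: [1.1, -0.5, -0.3]
opening: 0.0301
gripper_force: 0.0
```

{"fn": "servo_tool", "kwargs": {"plan": "0 0 0.001 0; 0 0 0.001 0; 0 0 0.001 0"}}

```text
t: 7.37
tool_pos: [0.502, 0.0981, 0.0142]
orientation: [3.114, 0.416, 0.0]
force: [-3.6, -0.5, 6.3]
opening: 0.0301
gripper_force: 3.3
```

Contact with the deck comes at TCP z = 0.014, so the tips really stand about 6 mm above the reported TCP, as the picture showed. I'll lift 4 mm and push.

{"fn": "servo_tool", "kwargs": {"plan": "0 0 -0.002 0; 0 0 -0.004 0; 0.003 0 -0.004 0; 0.007 0 -0.004 0; 0.011 0 -0.004 0; 0.014 0 -0.004 0; 0.017 0 -0.004 0; 0.021 0 -0.004 0; 0.025 0 -0.004 0; 0.029 0 -0.004 0; 0.033 0 -0.004 0; 0.037 0 -0.004 0"}}

```text
t: 8.37
tool_pos: [0.5379, 0.1079, 0.0175]
orientation: [-3.114, -0.416, 0.0]
force: [-0.0, -0.4, -0.3]
opening: 0.0295
gripper_force: 0.1
```

```bash
python3 go.py .5664 .1149 .018 15.24
```

```text
t 8.37 pos [0.5379 0.1079 0.0175] yaw 15.23 Mz [-1.e-04  0.e+00 -1.e+00] F [-0.  -0.4 -0.3] open 0.0295 q [0.1  0.18 1.81 0.   1.15 1.41]
delta [ 0.0293  0.0008 -0.0005] turn -0.01
```

{"fn": "servo_tool", "kwargs": {"plan": "0.004 0 0 0; 0.008 0 0 0; 0.012 0.001 0 0; 0.016 0.001 0 0; 0.02 0.001 0 0; 0.023 0.001 0 0; 0.025 0.001 0 0; 0.026 0.001 0 0; 0.026 0.001 0 0"}}

```text
t: 9.12
tool_pos: [0.5631, 0.1138, 0.0176]
orientation: [3.114, 0.417, 0.0]
force: [-0.2, -0.8, -0.6]
opening: 0.03
gripper_force: 0.0
```

{"fn": "servo_tool", "kwargs": {"plan": "0.001 0 0 0; 0.002 0 0 0; 0.002 0 0 0"}}

```text
t: 9.37
tool_pos: [0.5648, 0.1142, 0.0175]
orientation: [-3.114, -0.416, -0.0]
force: [-0.1, 0.8, -0.7]
opening: 0.0297
gripper_force: 0.0
```

{"fn": "servo_tool", "kwargs": {"plan": "0.001 0 0 0; 0.001 0 0 0; 0.001 0 0 0"}}

```text
t: 9.62
tool_pos: [0.5654, 0.1143, 0.0175]
orientation: [3.114, 0.416, -0.001]
force: [-2.3, -1.6, 2.0]
opening: 0.0295
gripper_force: 1.3
```

{"fn": "servo_tool", "kwargs": {"plan": "0.001 0 0 0; 0.001 0 0 0; 0.001 0 0 0; 0.001 0 0 0"}}

```text
t: 9.95
tool_pos: [0.5655, 0.1144, 0.0174]
orientation: [3.114, 0.416, -0.004]
force: [-7.9, -2.5, 5.6]
opening: 0.0299
gripper_force: 3.9
```

{"fn": "servo_tool", "kwargs": {"plan": "-0.002 0 0 0; -0.006 0 0 0; -0.012 0 0 0; -0.02 0 0 0; -0.02 0 -0.01 0; -0.02 0 -0.03 0; -0.02 0 -0.06 0; -0.02 0 -0.09 0; -0.02 0 -0.12 0; -0.02 0 -0.145 0; -0.02 0 -0.16 0; -0.02 0 -0.16 0", "grip": 0.054}}

```text
t: 10.95
tool_pos: [0.5501, 0.1098, 0.1834]
orientation: [3.114, 0.416, 0.014]
force: [0.5, -0.1, 0.3]
opening: 0.044
gripper_force: 0.0
```

```bash
python3 go.py .562 -.1445 .178 -15.1
```

```text
t 10.95 pos [0.5501 0.1098 0.1834] yaw 15.24 Mz [ 0.0086  0.001  -1.    ] F [ 0.5 -0.1  0.3] open 0.044 q [0.11 0.03 1.65 0.   1.46 1.41]
delta [-0.0554  0.2485  0.0053] turn 30.34
```

{"fn": "servo_tool", "kwargs": {"plan": "-0.003 0.012 0 1; -0.008 0.034 0 4; -0.013 0.057 0 7; -0.018 0.081 0 10; -0.024 0.106 0 14; -0.03 0.132 0 18; -0.035 0.158 0 22; -0.041 0.182 0 25; -0.046 0.206 0 28; -0.051 0.228 0 30; -0.054 0.243 0 30.3; -0.055 0.248 0 30.3"}}

```text
t: 11.95
tool_pos: [0.5583, -0.1467, 0.1758]
orientation: [3.114, -0.415, -0.004]
force: [-0.2, 0.8, -1.1]
opening: 0.0438
gripper_force: 0.0
```

```bash
python3 go.py .562 -.1445 .11 -15.1; python3 - <<'E'
from h import *
c=snap("scene")
f=lambda i,x,y,w,h,k:cv2.resize(i[y:y+h,x:x+w],None,fx=k,fy=k,interpolation=cv2.INTER_CUBIC)
cv2.imwrite("pics/w1.png",f(c["image"],210,140,130,115,5))
E
```

```text
t 11.95 pos [ 0.5583 -0.1467  0.1758] yaw -15.19 Mz [-2.5e-03  2.0e-04 -1.0e+00] F [-0.2  0.8 -1.1] open 0.0438 q [-0.35  0.09  1.6  -0.    1.46  1.49]
delta [ 0.0032 -0.0032  0.0658] turn -0.09
```

{"fn": "servo_tool", "kwargs": {"plan": "0 0 0.01 0; 0.001 -0.001 0.025 0; 0.002 -0.002 0.045 0; 0.003 -0.003 0.065 0; 0.003 -0.003 0.085 0; 0.003 -0.003 0.1 0; 0.003 -0.003 0.109 0; 0.003 -0.003 0.11 0; 0.003 -0.003 0.11 0; 0.003 -0.003 0.11 0"}}

```text
t: 12.83
tool_pos: [0.5639, -0.1419, 0.0685]
orientation: [3.114, -0.411, 0.002]
force: [0.1, 0.5, -0.3]
opening: 0.044
gripper_force: 0.0
```

```bash
python3 go.py .562 -.1445 .052 -15.1; python3 - <<'E'
from h import *
c=snap("scene");im=c["image"]
f=lambda i,x,y,w,h,k:cv2.resize(i[y:y+h,x:x+w],None,fx=k,fy=k,interpolation=cv2.INTER_CUBIC)
# blue deck/plate area left, pod right
A=f(im,225,195,70,75,5.7);B=f(im,275,160,70,75,5.7)
cv2.imwrite("pics/w2.png",np.hstack([A,B]))
E
```

```text
t 12.83 pos [ 0.5639 -0.1419  0.0685] yaw -15.02 Mz [ 1.3e-03 -3.0e-04 -1.0e+00] F [ 0.1  0.5 -0.3] open 0.044 q [-0.33  0.19  1.69  0.    1.26  1.5 ]
delta [-0.0012  0.003   0.0165] turn 0.08
```

View pics/w2.png

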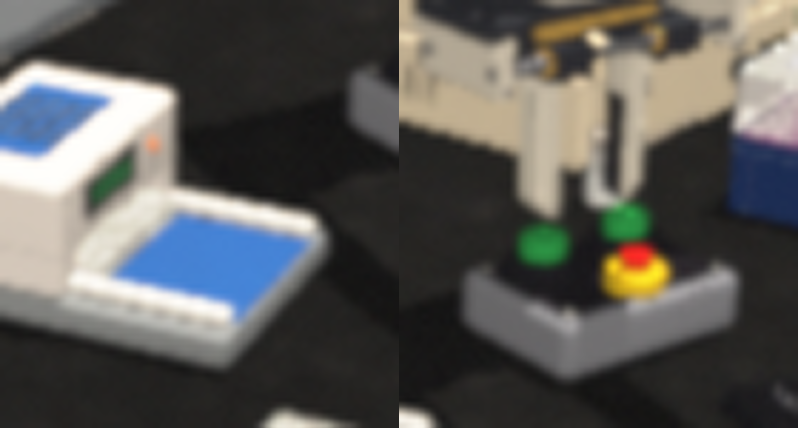

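The plate is under the hood with only its front strip showing (left half, about (125,235)). The fingers hover over the two green caps (right half, (543,243) and (626,222)).

{"fn": "servo_tool", "kwargs": {"plan": "0 0.001 0.004 0; 0 0.001 0.008 0; 0 0.001 0.01 0; 0 0.001 0.01 0; 0 0.001 0.01 0; 0 0.001 0.01 0"}}

```text
t: 13.38
tool_pos: [0.563, -0.1431, 0.0576]
orientation: [-3.114, 0.412, 0.0]
force: [-0.2, -0.4, -0.6]
opening: 0.044
gripper_force: 0.0
```

```bash
python3 go.py .562 -.1445 .052 -15.1
```

```text
t 13.38 pos [ 0.563  -0.1431  0.0576] yaw -15.07 Mz [-0.  0. -1.] F [-0.2 -0.4 -0.6] open 0.044 q [-0.34  0.21  1.7   0.    1.24  1.5 ]
delta [-0.0006  0.0016  0.0056] turn 0.03
```

Tip z is about 0.063. Next I'll press with 10 mm to the caps' start, watching the force.

{"fn": "servo_tool", "kwargs": {"plan": "-0.0005 0.0015 0 0; -0.0005 0.0015 0.003 0; -0.0005 0.0015 0.006 0; -0.0005 0.0015 0.008 0; -0.0005 0.0015 0.008 0; -0.0005 0.0015 0.008 0"}}

```text
t: 13.88
tool_pos: [0.5626, -0.1448, 0.0503]
orientation: [3.114, -0.412, 0.002]
force: [-3.3, 0.3, 7.7]
opening: 0.0433
gripper_force: 3.9
```

{"fn": "servo_tool", "kwargs": {"plan": "0 0 0.001 0; 0 0 0.002 0; 0 0 0.003 0; 0 0 0.003 0"}}

```text
t: 14.22
tool_pos: [0.5626, -0.1448, 0.0481]
orientation: [3.114, -0.412, 0.002]
force: [-5.2, -0.0, 13.6]
opening: 0.0441
gripper_force: 6.7
```

{"fn": "servo_tool", "kwargs": {"plan": "0 0 0.001 0; 0 0 0.002 0; 0 0 0.002 0"}}

```text
t: 14.47
tool_pos: [0.5627, -0.1449, 0.0479]
orientation: [3.114, -0.412, 0.002]
force: [-13.1, 3.0, 28.3]
opening: 0.0441
gripper_force: 14.2
```

Both are bottomed out: spring force passed 10 N at the expected travel, then came the hard stop. I'll hold for about 3.5 s.

{"fn": "servo_tool", "kwargs": {"plan": "0 0 -0.001 0; 0 0 -0.001 0; 0 0 -0.001 0; 0 0 -0.001 0; 0 0 -0.001 0; 0 0 -0.001 0; 0 0 -0.001 0; 0 0 -0.001 0; 0 0 -0.001 0; 0 0 -0.001 0; 0 0 -0.001 0; 0 0 -0.001 0"}}

```text
t: 15.47
tool_pos: [0.5627, -0.1449, 0.0481]
orientation: [3.114, -0.412, 0.002]
force: [-8.7, 2.5, 20.8]
opening: 0.0439
gripper_force: 10.4
```

{"fn": "servo_tool", "kwargs": {"plan": "0 0 0 0; 0 0 0 0; 0 0 0 0; 0 0 0 0; 0 0 0 0; 0 0 0 0; 0 0 0 0; 0 0 0 0; 0 0 0 0; 0 0 0 0; 0 0 0 0; 0 0 0 0"}}

```text
t: 16.47
tool_pos: [0.5627, -0.1449, 0.048]
orientation: [3.114, -0.412, 0.002]
force: [-9.3, 1.3, 20.6]
opening: 0.0436
gripper_force: 10.4
```

{"fn": "servo_tool", "kwargs": {"plan": "0 0 0 0; 0 0 0 0; 0 0 0 0; 0 0 0 0; 0 0 0 0; 0 0 0 0; 0 0 0 0; 0 0 0 0; 0 0 0 0; 0 0 0 0; 0 0 0 0; 0 0 0 0"}}

```text
t: 17.47
tool_pos: [0.5627, -0.1449, 0.0481]
orientation: [3.114, -0.412, 0.002]
force: [-9.1, 2.3, 21.0]
opening: 0.0442
gripper_force: 10.4
```

{"fn": "servo_tool", "kwargs": {"plan": "0 0 0 0; 0 0 0 0; 0 0 0 0; 0 0 0 0; 0 0 0 0; 0 0 0 0"}}

```text
t: 17.97
tool_pos: [0.5627, -0.1449, 0.0481]
orientation: [3.114, -0.412, 0.002]
force: [-9.4, 2.2, 20.9]
opening: 0.044
gripper_force: 10.4
```

```bash
python3 - <<'E'
from h import *
s=status.read_state();print(s["force"],s["wrist_torque"])
c=snap("scene");im=c["image"].astype(int)
# green seen, before vs now, by button
import pickle
o=pickle.load(open("c0.pkl","rb"))["scene"]["image"].astype(int)
for n,i in(("before",o),("now",im)):
    m=((i[...,1]>i[...,2]+40)&(i[...,1]>i[...,0]+25)).astype(np.uint8); m[:170]=0;m[235:]=0;m[:,:285]=0;m[:,335:]=0
    print(n,cv2.connectedComponentsWithStats(m)[2].tolist())
E
```

```text
[-9.40781472  2.22374398 20.89010986] [4.59139640e-01 1.73636685e+00 5.06414832e-04]
before [[0, 0, 560, 420, 235087], [310, 195, 9, 7, 54], [296, 199, 9, 7, 59]]
now [[0, 0, 560, 420, 235162], [311, 199, 8, 3, 16], [296, 203, 8, 4, 22]]
```

Both caps show the same drop to flush, with only the thin disc visible around the tips. Releasing straight up.

{"fn": "servo_tool", "kwargs": {"plan": "0 0 -0.004 0; 0 0 -0.01 0; 0 0 -0.02 0; 0 0 -0.04 0; 0 0 -0.06 0; 0 0 -0.08 0; 0 0 -0.1 0; 0 0 -0.11 0; 0 0 -0.115 0; 0 0 -0.115 0; 0 0 -0.115 0; 0 0 -0.115 0"}}

```text
t: 19.02
tool_pos: [0.5612, -0.1441, 0.1588]
orientation: [-3.114, 0.412, 0.004]
force: [-0.1, 0.9, 0.1]
opening: 0.044
gripper_force: 0.0
```

```bash
python3 - <<'E'
from h import *
import pickle
s=status.read_state();print(s["t"],s["force"],s["dq"].round(3))
im=snap("scene","end.png")["image"].astype(int)
m=((im[...,1]>im[...,2]+40)&(im[...,1]>im[...,0]+25)).astype(np.uint8); m[:170]=0;m[235:]=0;m[:,:285]=0;m[:,335:]=0
print(cv2.connectedComponentsWithStats(m)[2].tolist())
print(robot.close_job())
E
```

```text
19.0167 [-0.06283899  0.89782533  0.10114412] [0.001 0.004 0.003 0.001 0.001 0.001]
[[0, 0, 560, 420, 235099], [310, 196, 9, 6, 46], [296, 199, 9, 8, 55]]
the job is handed in; nothing more can be done
None
```

I pushed the plate home against the stop, held both green buttons down together for about 3.5 s, saw them spring back up, and handed the job in at 19 s; the hand-in call returned no verdict.

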